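# Put the slim battery pack on charge

### The job

Slide the slim battery pack, contacts end (its foot) first, into the sloping bay of the charger until it is fully home. Then switch the charger on by pushing its toggle lever all the way over to its other end, let go, and leave everything else on the bench where it stands.

Things in the scene. Friction and masses are not known exactly. Their poses are not given: they have to be found in the camera images.
- slim_pack: the slim battery pack, the taller and thinner of two: black plastic block with a grey cap, 44 mm (its x) by 30 mm (its y) by 120 mm tall (its z), 0.2 to 0.45 kg. Loose, standing on its foot. Origin: centre of its underside. The lowest 6 mm are 2.5 mm smaller all round, with brass contact strips just above. Half a turn about z makes no difference: either way round fits the bay
- bay: the charger's bay: black rectangular sleeve sloping 35 deg from vertical, mouth up and towards charger's -x. Origin: centre of its flat hard inner floor, 50 mm above the bench; z points out of the mouth along the sleeve, y is level. Inside 46.5 (x) by 32.5 (y), 60 mm deep, walls 5 mm; flared lips reach 67 mm from the floor, 9 mm beyond the inner faces. A seated slim pack stands 60 mm out
- charger: fixed grey base 120 mm (its x) by 180 mm (its y), 20 mm thick, carrying the bay (bay floor at x 30, y -40 mm) and the toggle lever (pivot at x 0, y 65, z 58 mm, on a block 70 mm along x, 50 mm along y, up to z 61). Origin: centre of its underside; z up, x level, from the bay's mouth side to its far side; -x faces the robot within about 15 deg of the room's x
- switch (a joint): the charger's black toggle lever, rad: 0 (leaning to the mouth side, charger's -x) = off, 1.0 (leaning to charger's +x) = on and its end stop. It starts at 0 to 0.2, swings about an axis along charger's y, has light friction (about 1 N at the tip) and stays where it is left. 60 mm from pivot to the centre of its ball; upright at 0.5
- switch_tip (a point): centre of the 26 mm black ball at the end of the toggle lever (10 mm thick steel stem), 105 to 120 mm above the bench
- fat_pack: a fatter and shorter battery pack of the same look, 64 by 52 by 90 mm, loose, upright; it does not belong in this bay. Origin: centre of its underside
- bin: loose yellow plastic bin of bolts, 140 by 110 by 65 mm. Origin: centre of its underside; bolts stick up to about 70 mm
- tape: loose roll of tape lying flat, 54 mm across, 24 mm high. Origin: centre of its underside
- can: loose upright can, 54 mm across, 150 mm tall. Origin: centre of its underside
- driver: loose screwdriver lying on the bench, 170 mm long along its x, under 35 mm high
- wrench: loose wrench lying on the bench, 160 mm long along its x, under 15 mm high
- offcut: loose wooden offcut, 100 by 45 by 38 mm. Origin: centre of its underside
Mind the look-alikes: they are no part of the job. What is shaped like the charger but pink is not meant.

How it is judged:
By the outcome, as a careful person would: the job done as asked, in the order asked, and still so for the second after the job is handed in, with the robot touching nothing.
It also fails if it takes over 54 s, if anything falls off the work surface, if the arm or the gripper's body presses on something with over 40 N, if the wrist force passes 120 N, or if a joint passes its speed limit or range.

### The arm

A 6-joint arm with a two-finger parallel gripper is mounted at the origin on the work surface. World frame = base frame: x ahead of the robot, y to its left, z up, the work surface at z = 0. Lengths are in m, angles in rad, forces in N, time in s.
With the tool pointing down it reaches from about 0.325 to 0.9 m from the base axis. Payload 6.1 kg.
Tool frame: the origin (TCP) lies at the very end of the fingers, on their centre line; the grasp point (between the pads) lies 19 mm behind it (ctrl.grip_depth is the distance from the TCP to the grasp point, in m); z points along the fingers, y is the line along which they close (so a half turn about z gives the same grasp; the last joint's range is limited). The gripper opens to 87 mm and grips with 3 to 60 N. Pads are 19 mm wide; open, the fingers measure 117 mm over their backs; the gripper's body (75 mm by 190 mm) begins 51 mm behind the grasp point.
Start: joints at [-1.378, 0.22, 1.526, -0, 1.395, -0.126], TCP at [0.196, -0.594, 0.223] pointing down, gripper open.
Joint ranges: [-2.98, 2.98], [-0.91, 2.08], [0.09, 2.57], [-1.24, 4.39], [0.2, 2.65], [-2.68, 2.68]. Speed limits (rad/s): [2.57, 2.57, 3.01, 3.14, 3.14, 3.14].

### API

Orientations are given as [roll, pitch, yaw] about the fixed x, y, z axes, in that order (R = Rz(yaw) Ry(pitch) Rx(roll)).
In Python, from cell import ctrl gives the robot as it stands.
- The arm moves only by the tool jog_arm, never from a script. Its argument "deltas" is a list of rows, each a list of 5 numbers: the shift along the tool's x, y, z in m, then the turn about the tool's z in degrees, then the finger opening in m, from 0 to 0.087. A call has 1 to 5 rows; each row is the pose to reach, as a shift and turn from the pose commanded when the call began, along the tool's axes at that moment; what a row does not reach only later rows make up. A row lasts 1/10 s, in which the tool goes at most 50 mm and 8.59 degrees, less where a joint would pass 70% of its speed; a pose out of reach is approached as far as the arm can. A call with a gripper value outside its range is refused whole. The fingers move at their own pace and stop on an object; "force" is the grip in N (left out, the last holds). Time passes only in rows, so rows that repeat a pose let the fingers close. It gives the time, the measured TCP pose, the force, the opening and the grip force at its end, in the units of the state.
- ctrl.get_obs(): the state, without advancing time (a new reading comes with each control period).
- ctrl.grab_frame(name): name is "scene" or "top" or "wrist"; returns (picture, depth): 480x640x3 uint8, red, green, blue; 480x640 float32, m along the optical axis (not along the pixel's ray), 0 where there is no reading.
- ctrl.camera_info(name): a dict with "fx", "fy", "cx", "cy" (pixels), "k1" (the pictures are not rectified: a ray, as slopes to the right and down, at radius r is drawn at 1 + k1 r^2 times it, then the intrinsics apply), "R" (3x3) and "t" (3): a world point X has camera coordinates R X + t. Camera axes: x right, y down, z forward; pixel columns grow to the right and rows downward; lengths in m; the calibration is good to about 2 mm. A picture is of the moment at which its call begins: read the wrist's pose just before it. camera_info takes no time and is no camera call; for the wrist camera it gives the pose at the moment of the call.
- ctrl.hand_in(): hands the job in; it is judged then, once.
Trained networks look in the newest picture that a camera, given by its name, has taken for a name from the list of things; names that differ only in an ending like _2 or _b are one class to them, and where a whole thing is asked for, a point or a joint stands for the part that bears it (a point fixed in the world has none). Each returns a list of dicts, best first, with "conf" (0 to 1); they miss things now and then, are a little off and sometimes report something else, mostly with a low value. They report only what shows in the picture. A call takes as long as a camera call. They do not tell look-alikes from the thing itself.
- ctrl.search_frame(camera, query): "position" ([x, y, z] in m, in the coordinates of the camera as it stood for that picture, good to about 4 mm: the middle of the surface that is visible of it).
- ctrl.masks_of(camera, query): "mask" (480x640 bool, what is visible of it).
The state is a dict: "time": time; "q": joint angles; "qd": joint speeds; "joint_efforts": joint torques, N m; "ee_pos": TCP position; "eef_rot": TCP orientation; "contact_force": force on the tool from outside, world axes, zero at the start; "wrist_torque": the same for the moment, N m; "finger_gap": opening from 0.0 (shut) to 1.0 (fully open); "grip_force": force on a finger pad.
Only numpy, scipy, OpenCV 4.12 (cv2) and the standard library are available. Lean on these libraries where they do the work, as an engineer would, in place of code of your own. Each camera call takes 0.05 s, during which the arm holds its last target. There are 200 camera calls.

## Working session

There is one attempt and no reset: what is moved stays moved. The work goes in short steps, Python scripts to look and compute and a tool call to move; the robot and the scene stay as the last step left them, time stands still between calls to the robot, and variables do not carry over. Pictures are saved under pics/ and viewed, at most 10 in all, crops included, and the job is handed in when it is done.

Besides the shell and the picture viewer there is one more tool, called as name([rows], argument=value, ...), one row to a line, values as JSON. jog_arm: Moves the arm, as the interface text tells. Its arguments: {"type":"object","properties":{"deltas":{"type":"array"},"force":{"type":"number"}},"required":["deltas"]}

```bash
ls; mkdir -p pics
python3 - <<'E'
from cell import ctrl
import cv2,numpy as np
ims=[]
for n in("scene","top"):
    p,d=ctrl.grab_frame(n); cv2.imwrite(f"pics/{n}0.png",p[:,:,::-1]); np.save(f"pics/{n}0.npy",d)
    c=ctrl.camera_info(n); print(n,c)
    R=np.array(c["R"]);t=np.array(c["t"])
    for q in("slim_pack","bay","charger","switch","switch_tip","fat_pack","can","bin","tape","offcut"):
        for r in ctrl.search_frame(n,q):
            print(n,q,round(r["conf"],2),np.round(R.T@(np.array(r["position"])-t),3))
print(ctrl.get_obs())
E
```

```text
pics
scene {'fx': 487.58425411381893, 'fy': 487.58425411381893, 'cx': 313.6284361075836, 'cy': 243.14130300230818, 'k1': -0.06999958854073976, 'R': array([[-2.92794278e-01,  9.56175417e-01, -2.86741475e-04],
       [ 4.97456855e-01,  1.52072125e-01, -8.54055470e-01],
       [-8.16583240e-01, -2.50205196e-01, -5.20181864e-01]]), 't': array([ 0.17885493, -0.14505471,  1.53960546])}
scene slim_pack 0.83 [ 0.443 -0.137  0.069]
scene bay 0.8 [ 0.262 -0.393  0.089]
scene bay 0.78 [ 0.666 -0.237  0.093]
scene charger 0.77 [ 0.655 -0.213  0.034]
scene charger 0.63 [ 0.251 -0.363  0.041]
scene switch 0.64 [ 0.205 -0.296  0.106]
scene switch 0.44 [ 0.601 -0.147  0.115]
scene switch_tip 0.56 [ 0.201 -0.295  0.108]
scene switch_tip 0.54 [ 0.599 -0.148  0.111]
scene fat_pack 0.96 [0.446 0.095 0.066]
scene can 0.78 [ 0.759 -0.03   0.115]
scene can 0.38 [ 0.439 -0.138  0.071]
scene bin 0.97 [0.587 0.173 0.038]
scene bin 0.7 [ 0.443 -0.139  0.071]
scene bin 0.44 [ 0.466 -0.311  0.017]
scene bin 0.34 [ 0.655 -0.211  0.038]
scene tape 0.72 [ 0.463 -0.311  0.018]
scene tape 0.67 [0.587 0.004 0.018]
sce
[... 1070 characters left out ...]
ime': 1.1, 'q': array([-1.37810581e+00,  2.20426358e-01,  1.52647119e+00,  3.44159337e-05,
        1.39471491e+00, -1.26154648e-01]), 'qd': array([-1.81496736e-03,  3.49784327e-04,  1.81326024e-03,  1.44277845e-04,
       -8.36464345e-04, -4.91921733e-05]), 'joint_efforts': array([ 1.26841933e-04, -4.94576061e+01, -3.87715924e+01,  6.98973192e-02,
        4.68913279e-02,  7.50712303e-06]), 'ee_pos': array([ 0.19589401, -0.59350763,  0.22253657]), 'eef_rot': array([-3.14157728e+00, -3.61054838e-05,  3.18839140e-01]), 'contact_force': array([-0.86956205, -0.52407913, -0.25011152]), 'wrist_torque': array([0.04476038, 0.03549551, 0.03760918]), 'grip_force': 0.0, 'finger_gap': 0.9990337050692838}
```

View pics/scene0.png

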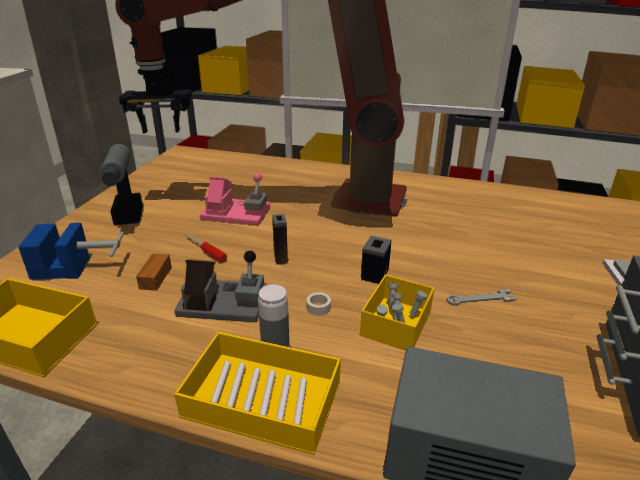

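View pics/top0.png

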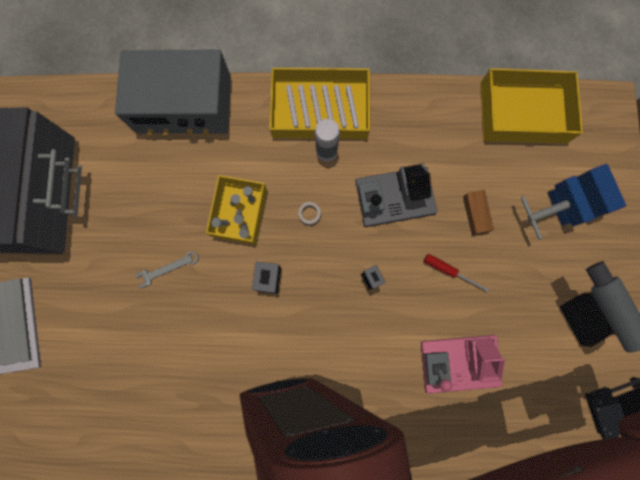

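```bash
cat > h.py <<'E'
import numpy as np,cv2
from cell import ctrl
def cloud(c,d):
    K=np.array([[c["fx"],0,c["cx"]],[0,c["fy"],c["cy"]],[0,0,1.]])
    v,u=np.mgrid[:480,:640]
    n=cv2.undistortPoints(np.stack([u,v],-1).reshape(-1,1,2).astype(float),K,np.array([c["k1"],0,0,0.])).reshape(480,640,2)
    P=np.dstack([n*d[...,None],d])
    W=(P-np.array(c["t"]))@np.array(c["R"]); W[d<=0]=np.nan
    return W
def grab(name,fn=None):
    c=ctrl.camera_info(name); p,d=ctrl.grab_frame(name)
    if fn: cv2.imwrite(f"pics/{fn}.png",p[:,:,::-1])
    return p,cloud(c,d)
def box(W,lo,hi): return np.all((W>lo)&(W<hi),-1)
E
python3 - <<'E'
from h import *
pts=[]
for n in("top","scene"):
    W=cloud(ctrl.camera_info(n),np.load(f"pics/{n}0.npy")); 
    print(n,"bench z",np.nanmedian(W[box(W,(.45,-.08,-.02),(.55,0.05,.02))][:,2]),np.nanstd(W[box(W,(.45,-.08,-.02),(.55,0.05,.02))][:,2]))
    m=W[box(W,(.5,-.34,.012),(.74,-.08,.028))]; pts.append(m)
    print(len(m),[np.round(x,4) for x in cv2.minAreaRect(m[:,:2].astype(np.float32))])
    m=W[box(W,(.38,-.18,.112),(.48,-.09,.13))]
    print("pack",len(m),np.round(m.mean(0),4) if len(m) else 0,[np.round(x,4) for x in cv2.minAreaRect(m[:,:2].astype(np.float32))])
    m=W[box(W,(.5,-.22,.1),(.66,-.1,.15))]
    print("tip",len(m),np.round(m.mean(0),4),m[:,2].max())
m=np.vstack(pts);print([np.round(x,4) for x in cv2.minAreaRect(m[:,:2].astype(np.float32))])
E
```

```text
top bench z -0.0003013111749098666 0.0022940531195709745
1997 [array([ 0.6228, -0.2071]), array([0.1216, 0.1828]), np.float64(11.2435)]
pack 293 [ 0.419  -0.1427  0.1197] [array([ 0.4193, -0.143 ]), array([0.0442, 0.0297]), np.float64(27.4516)]
tip 114 [ 0.588  -0.1462  0.1222] 0.1289265941367199
scene bench z -0.0008151428862399831 0.0012851850458372466
1437 [array([ 0.6238, -0.2094]), array([0.1261, 0.1794]), np.float64(11.3781)]
pack 141 [ 0.4256 -0.144   0.1184] [array([ 0.4209, -0.146 ]), array([0.0504, 0.0301]), np.float64(26.8541)]
tip 124 [ 0.5968 -0.1471  0.1169] 0.12837337083144904
[array([ 0.6234, -0.2072]), array([0.1263, 0.183 ]), np.float64(10.8997)]
```

jog_arm([
  [0.035,-0.0355,-0.01,-3,0.087],
  [0.07,-0.071,-0.02,-5,0.087],
  [0.105,-0.1065,-0.03,-9,0.087],
  [0.14,-0.142,-0.03,-9,0.087],
  [0.175,-0.178,-0.03,-9,0.087],
])

```text
time: 1.6
ee_pos: [0.3058, -0.3704, 0.2532]
eef_rot: [3.14, -0.0, 0.475]
contact_force: [1.5, 0.2, 0.4]
finger_gap: 1.003
grip_force: 0.0
```

jog_arm([
  [0.04,-0.03,0,0,0.087],
  [0.08,-0.06,0,0,0.087],
  [0.12,-0.09,0,0,0.087],
  [0.16,-0.12,0,0,0.087],
  [0.2,-0.15,0,0,0.087],
])

```text
time: 2.1
ee_pos: [0.4148, -0.1451, 0.253]
eef_rot: [3.14, -0.001, 0.476]
contact_force: [1.1, -0.9, 0.7]
finger_gap: 1.002
grip_force: 0.0
```

Run:
```python
from h import *
o=ctrl.get_obs();print(o["time"],o["ee_pos"],o["eef_rot"],o["contact_force"])
p,W=grab("wrist","w1")
print(ctrl.camera_info("wrist"))
for lo,hi,nm in(((.38,-.19,.112),(.48,-.09,.13),"pack"),((.5,-.34,.012),(.74,-.08,.028),"base")):
    m=W[box(W,lo,hi)]
    if len(m)>5: print(nm,len(m),m.mean(0),cv2.minAreaRect(m[:,:2].astype(np.float32)))
```

```text
2.1 [ 0.41478147 -0.14513345  0.25300426] [ 3.14037217e+00 -7.70917680e-04  4.75533129e-01] [ 1.06080418 -0.87557012  0.7449675 ]
{'fx': 330.76829853799995, 'fy': 330.76829853799995, 'cx': 321.04581433469605, 'cy': 243.9078498590995, 'k1': -0.052716343525426076, 'R': array([[ 0.46304096, -0.88633349, -0.00245393],
       [-0.84510466, -0.4423333 ,  0.30023219],
       [-0.2671913 , -0.13694598, -0.95386299]]), 't': array([-0.31500827,  0.24690321,  0.51386636])}
pack 1514 [ 0.42137541 -0.14351011  0.11933705] ((0.42053669691085815, -0.14419113099575043), (0.044317007064819336, 0.029682088643312454), 26.493906021118164)
base 9287 [ 0.60578154 -0.20754237  0.01960388] ((0.6219159364700317, -0.20646506547927856), (0.11959745734930038, 0.1795068234205246), 11.513429641723633)
```

View pics/w1.png

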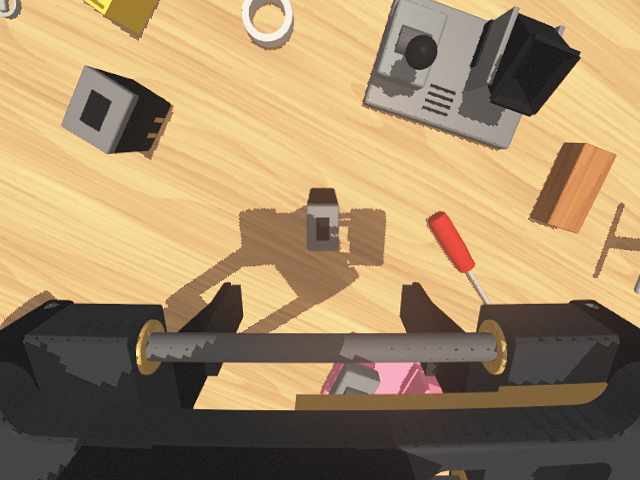

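jog_arm([
  [0.0135,0.002,0.04,0.75,0.087],
  [0.0135,0.002,0.085,0.75,0.087],
  [0.0135,0.002,0.13,0.75,0.087],
  [0.0135,0.002,0.175,0.75,0.06],
  [0.0135,0.002,0.175,0.75,0.02],
], force=10)

```text
time: 2.65
ee_pos: [0.422, -0.14, 0.0717]
eef_rot: [-3.131, 0.007, 0.463]
contact_force: [-0.6, 0.5, -0.6]
finger_gap: 0.896
grip_force: 0.0
```

jog_arm([
  [0,0,0,0,0.0],
  [0,0,0,0,0.0],
  [0,0,0,0,0.0],
], force=10)

```text
time: 2.95
ee_pos: [0.4293, -0.1438, 0.0805]
eef_rot: [3.137, -0.003, 0.463]
contact_force: [0.2, -0.3, -0.3]
finger_gap: 0.63
grip_force: 0.0
```

jog_arm([
  [0,0,0,0,0.0],
  [0,0,0,0,0.0],
  [0,0,0,0,0.0],
  [0,0,0,0,0.0],
  [0,0,0,0,0.0],
], force=10)

```text
time: 3.45
ee_pos: [0.4274, -0.1427, 0.078]
eef_rot: [3.141, -0.0, 0.463]
contact_force: [-1.4, 0.7, 5.0]
finger_gap: 0.343
grip_force: 10.0
```

jog_arm([
  [-0.005,0,-0.0005,0,0.0],
  [-0.0103,0,-0.0013,0,0.0],
  [-0.0156,0,-0.002,0,0.0],
  [-0.0208,0,-0.0025,0,0.0],
  [-0.0261,0,-0.0027,0,0.0],
], force=10)

```text
time: 3.95
ee_pos: [0.4034, -0.1545, 0.0803]
eef_rot: [3.141, -0.0, 0.463]
contact_force: [1.8, 1.6, 2.2]
finger_gap: 0.345
grip_force: 10.0
```

```bash
cat > tilt.py <<'E'
from h import *
import sys
# points on pack side face seen by fixed cameras, in tool frame about the grasp point
def tilt(fn,half=.1):
    o=ctrl.get_obs(); yaw=o["eef_rot"][2]; g=o["ee_pos"]+[0,0,.019]
    X=np.array([np.cos(yaw),np.sin(yaw),0]);Y=np.array([-np.sin(yaw),np.cos(yaw),0])
    print(o["time"],o["ee_pos"],o["contact_force"],o["grip_force"],o["finger_gap"])
    out=[]
    for n in("scene","top"):
        p,W=grab(n,fn+n)
        D=W-g; L=np.dstack([D@X,D@Y,D[...,2]])
        for r in ctrl.masks_of(n,"slim_pack"):
            P=L[r["mask"]]; P=P[~np.isnan(P[:,0])]
            c=np.median(P,0); print(n,round(r["conf"],2),len(P),np.round(c,3))
            if np.linalg.norm(c)<.1:
                ys=P[(abs(abs(P[:,1])-.015)<.004)]
                for Q,nm in((P,"all"),(ys,"side")):
                    if len(Q)>20:
                        b=cv2.minAreaRect((Q[:,[0,2]]*1000).astype(np.float32)); print("  ",nm,len(Q),np.round(b[0],1),np.round(b[1],1),round(b[2],1))
if __name__=="__main__": tilt(sys.argv[1])
E
python3 tilt.py t1
```

```text
3.95 [ 0.40342197 -0.15454676  0.08033302] [1.78364236 1.56771    2.16447081] 10.00022645574063 0.3445178021240629
scene 0.74 604 [ 0.021 -0.003 -0.024]
   all 604 [  8.9 -34.4] [ 48.  122.6] 19.4
   side 163 [  7.8 -34.5] [ 41.9 117.4] 14.0
scene 0.35 836 [ 0.071 -0.303 -0.064]
```

```bash
python3 -c "
import cv2,numpy as np
a=cv2.resize(cv2.imread('pics/t1scene.png')[170:290,210:340],(520,480),interpolation=2)
cv2.imwrite('pics/t1c.png',a)"
```

```text
(no output)
```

View pics/t1c.png

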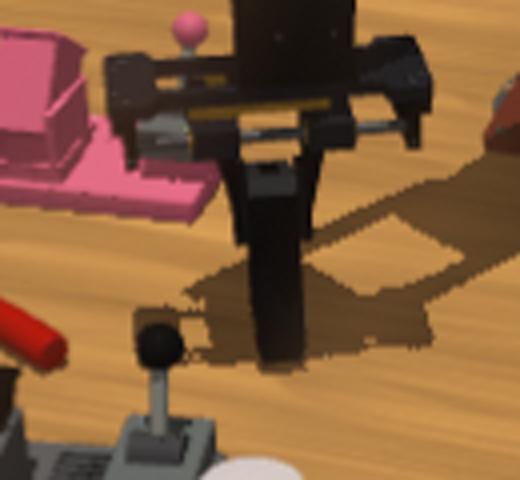

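jog_arm([
  [-0.0088,0,0.0004,0,0.0],
  [-0.0175,0,0.0014,0,0.0],
  [-0.026,0,0.0032,0,0.0],
  [-0.0346,0,0.0057,0,0.0],
  [-0.0355,0,0.006,0,0.0],
], force=10)

```text
time: 4.65
ee_pos: [0.3707, -0.1706, 0.0738]
eef_rot: [-3.141, 0.001, 0.462]
contact_force: [-0.1, -1.8, 1.1]
finger_gap: 0.341
grip_force: 10.0
```

jog_arm([
  [0,0,0,0,0.0],
  [0,0,0,0,0.0],
  [0,0,0,0,0.0],
], force=60)

```text
time: 4.95
ee_pos: [0.3715, -0.1697, 0.0739]
eef_rot: [-3.14, 0.001, 0.463]
contact_force: [-1.4, -0.6, 0.9]
finger_gap: 0.339
grip_force: 60.0
```

jog_arm([
  [0,0,-0.02,0,0.0],
  [0,0,-0.05,0,0.0],
  [0,0,-0.08,0,0.0],
  [0,0,-0.1,0,0.0],
  [0,0,-0.1,0,0.0],
], force=60)

```text
time: 5.45
ee_pos: [0.3736, -0.1705, 0.1765]
eef_rot: [3.138, -0.003, 0.463]
contact_force: [0.4, -0.1, -3.0]
finger_gap: 0.338
grip_force: 60.0
```

```bash
cat >> tilt.py <<'E'
    o=ctrl.get_obs(); yaw=o["eef_rot"][2]; g=o["ee_pos"]+[0,0,.019]
    X=np.array([np.cos(yaw),np.sin(yaw),0]);Y=np.array([-np.sin(yaw),np.cos(yaw),0])
    c=ctrl.camera_info("wrist"); p,d=ctrl.grab_frame("wrist"); W=cloud(c,d)
    cv2.imwrite(f"pics/{sys.argv[1]}wrist.png",p[:,:,::-1])
    D=W-g; L=np.dstack([D@X,D@Y,D[...,2]])
    for r in ctrl.masks_of("wrist","slim_pack"):
        P=L[r["mask"]]; P=P[~np.isnan(P[:,0])]; print("wrist",r["conf"],len(P),np.median(P,0))
    c=ctrl.camera_info("scene"); 
    # +x face in the fixed scene picture: line fit x=a+b*z over central strip
    p,W=grab("scene"); D=W-g; L=np.dstack([D@X,D@Y,D[...,2]])
    for z0 in(-.1,-.025):
        P=L[box(L,(-.03,-.011,z0),(.12,.011,.03))]; print(len(P))
        for k in range(4):
            s=np.polyfit(P[:,2],P[:,0],1); e=abs(np.polyval(s,P[:,2])-P[:,0]); P=P[e<max(.003,2*np.median(e))]
        print("face",len(P),s,"tilt",np.degrees(np.arctan(-s[0])),"z range",P[:,2].min(),P[:,2].max())
E
python3 tilt.py t2;python3 -c "
import cv2,numpy as np
a=cv2.resize(cv2.imread('pics/t2scene.png')[120:260,230:380],(514,480),interpolation=2)
b=cv2.imread('pics/t2wrist.png')[:320]
cv2.imwrite('pics/t2c.png',np.hstack([a,cv2.resize(b,(280,140)).copy() if 0 else np.vstack([cv2.resize(b,(286,143)),np.zeros((337,286,3),np.uint8)])]))"
```

```text
File "tilt.py", line 21
    o=ctrl.get_obs(); yaw=o["eef_rot"][2]; g=o["ee_pos"]+[0,0,.019]
IndentationError: unexpected indent
[ WARN:0@0.022] global loadsave.cpp:275 findDecoder imread_('pics/t2scene.png'): can't open/read file: check file path/integrity
Traceback (most recent call last):
TypeError: 'NoneType' object is not subscriptable
```

```bash
sed -i 's/^if __name__.*$/if __name__=="__main__":\n    tilt(sys.argv[1])/' tilt.py
python3 tilt.py t2;python3 -c "
import cv2,numpy as np
a=cv2.resize(cv2.imread('pics/t2scene.png')[120:260,230:380],(514,480),interpolation=2)
b=cv2.imread('pics/t2wrist.png')[:320]
cv2.imwrite('pics/t2c.png',np.hstack([a,np.vstack([cv2.resize(b,(286,143)),np.zeros((337,286,3),np.uint8)])]))"
```

```text
5.45 [ 0.37361226 -0.170527    0.17653341] [ 0.44506437 -0.05750518 -3.01441703] 59.98624016996473 0.33773727002186893
scene 0.8 706 [ 0.033 -0.003 -0.024]
   all 706 [-231.2 -145.3] [617.4 144. ] 22.5
   side 211 [ 18.9 -30.9] [ 47.4 119.6] 33.2
top 0.44 129 [ 0.054  0.008 -0.057]
   all 129 [48.7 53.7] [ 24.  501.6] 1.8
   side 48 [ 51.1 -55.7] [21.4 42.8] 3.4
wrist 0.74 10732 [ 2.49671417e-02  1.05126662e-06 -4.81832377e-03]
467
face 319 [-0.63403048  0.02104726] tilt 32.37594295234385 z range -0.07244079769130823 0.029509548553711407
247
face 172 [-0.65131167  0.02091709] tilt 33.0766674565124 z range -0.02410874831234422 0.02903643319415311
```

View pics/t2c.png

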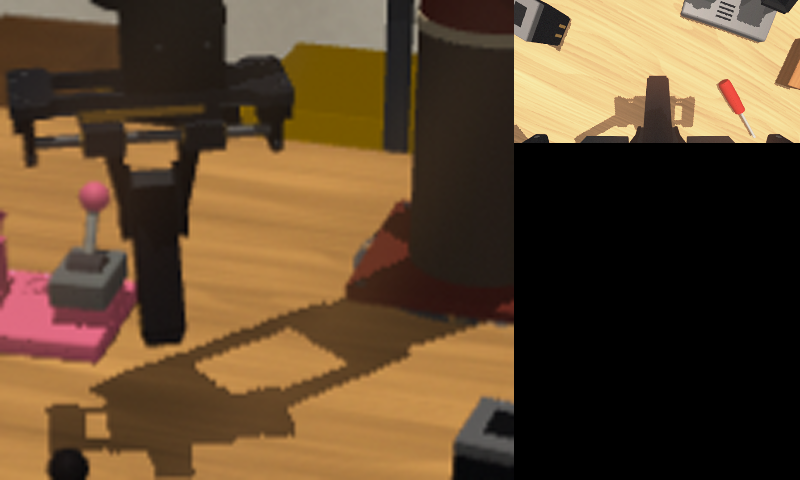

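```bash
cat > wp.py <<'E'
from h import *
def wp(fn=None):
    o=ctrl.get_obs(); yaw=o["eef_rot"][2]; g=o["ee_pos"]+[0,0,.019]
    X=np.array([np.cos(yaw),np.sin(yaw),0]);Y=np.array([-np.sin(yaw),np.cos(yaw),0])
    p,W=grab("wrist",fn); D=W-g; L=np.dstack([D@X,D@Y,D[...,2]])
    P=L[box(L,(0,-.013,-.12),(.12,.013,.03))]
    s=None
    for k in range(5):
        A=np.c_[P[:,2],P[:,1],np.ones(len(P))]; s=np.linalg.lstsq(A,P[:,0],rcond=None)[0]; e=abs(A@s-P[:,0]); P=P[e<max(.0015,2*np.median(e))]
    th=np.arctan(-s[0]); u=np.array([-np.sin(th),np.cos(th)])
    h=P[:,[0,2]]@u
    print(o["time"],o["ee_pos"],"yaw",np.degrees(yaw),"n",len(P),"tilt",np.degrees(th),"yawerr",np.degrees(s[1]),"perp",s[2]*np.cos(th),"along",np.percentile(h,[0.5,1,5,99]))
    m=box(L,(0,-.025,-.11),(.12,.025,-.02)); Q=L[m]; Q=Q[abs(Q[:,0]-s[2]-s[0]*Q[:,2])<.003]; print("y range",np.percentile(Q[:,1],[1,99]))
if __name__=="__main__": wp()
E
python3 wp.py
```

```text
5.8 [ 0.37120229 -0.16940424  0.17268913] yaw 26.51908228128683 n 8002 tilt 33.12997843285398 yawerr 0.27339570395648505 perp 0.018371984880981428 along [-0.08813565 -0.0871451  -0.08008768  0.01437838]
y range [-0.01472961  0.01435658]
```

jog_arm([
  [0.01,0.013,-0.01,0,0],
  [0.025,0.033,-0.02,0,0],
  [0.042,0.055,-0.03,0,0],
  [0.06,0.077,-0.03,0,0],
  [0.076,0.099,-0.03,0,0],
])

```text
time: 6.35
ee_pos: [0.4854, -0.2251, 0.2039]
eef_rot: [-3.141, -0.0, 0.463]
contact_force: [-1.2, 0.2, -3.5]
finger_gap: 0.344
grip_force: 60.0
```

jog_arm([
  [0.017,0.022,0,4,0],
  [0.032,0.042,0.006,8,0],
  [0.044,0.057,0.011,12,0],
  [0.051,0.066,0.013,15,0],
  [0.051,0.066,0.013,15,0],
])

```text
time: 6.85
ee_pos: [0.5597, -0.2612, 0.1894]
eef_rot: [-3.14, 0.001, 0.2]
contact_force: [0.1, 0.5, -3.2]
finger_gap: 0.34
grip_force: 60.0
```

jog_arm([
  [0,0,0,0,0],
  [0,0,0,0,0],
])

```text
time: 7.05
ee_pos: [0.5588, -0.2607, 0.191]
eef_rot: [-3.141, 0.001, 0.202]
contact_force: [-0.2, -0.2, -2.7]
finger_gap: 0.342
grip_force: 60.0
```

Run:
```python
from wp import *
wp("w3")
p,W=grab("wrist")
m=W[box(W,(.5,-.34,.015),(.74,-.08,.025))]
print("base",len(m),cv2.minAreaRect(m[:,:2].astype(np.float32)))
```

```text
7.05 [ 0.55876198 -0.26067424  0.19099148] yaw 11.571205754353068 n 6918 tilt 33.55716543626414 yawerr 0.26691661351776536 perp 0.018161096858762094 along [-0.07768863 -0.0746846  -0.06637365  0.01414151]
y range [-0.02077616  0.02006326]
base 10567 ((0.6231433749198914, -0.20715945959091187), (0.12038473039865494, 0.18033257126808167), 11.490436553955078)
```

View pics/w3.png

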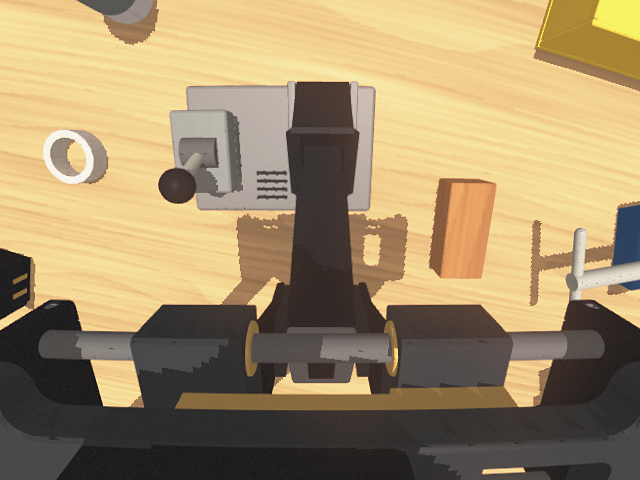

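jog_arm([
  [0.0045,0,0.0066,0,0],
  [0.009,0,0.0132,0,0],
  [0.0135,0,0.0198,0,0],
  [0.018,0,0.0264,0,0],
  [0.0225,0,0.033,0,0],
])

```text
time: 7.65
ee_pos: [0.5816, -0.2562, 0.1572]
eef_rot: [-3.141, 0.0, 0.201]
contact_force: [0.1, 0.3, -2.3]
finger_gap: 0.34
grip_force: 60.0
```

jog_arm([
  [0,0,0,0,0],
  [0,0,0,0,0],
], force=20)

```text
time: 7.85
ee_pos: [0.5813, -0.2563, 0.1578]
eef_rot: [-3.141, 0.001, 0.201]
contact_force: [1.0, 0.0, -3.2]
finger_gap: 0.346
grip_force: 20.0
```

jog_arm([
  [0.0022,0,0.0034,0,0],
  [0.0043,0,0.0067,0,0],
  [0.0064,0,0.01,0,0],
  [0.0086,0,0.0134,0,0],
  [0.0107,0,0.0168,0,0],
], force=20)

```text
time: 8.35
ee_pos: [0.5922, -0.2543, 0.1412]
eef_rot: [3.142, -0.0, 0.201]
contact_force: [-1.2, 0.2, -2.5]
finger_gap: 0.342
grip_force: 20.0
```

jog_arm([
  [0.0022,0,0.0034,0,0],
  [0.0043,0,0.0067,0,0],
  [0.0064,0,0.01,0,0],
  [0.0086,0,0.0134,0,0],
  [0.0107,0,0.0168,0,0],
], force=20)

```text
time: 8.85
ee_pos: [0.6026, -0.2522, 0.1244]
eef_rot: [-3.142, -0.0, 0.201]
contact_force: [0.0, -0.2, -3.7]
finger_gap: 0.343
grip_force: 20.0
```

Run:
```python
from wp import *
wp("w4")
```

```text
8.85 [ 0.60255423 -0.25217208  0.12435038] yaw 11.518647368453903 n 5479 tilt 37.402418139856636 yawerr 0.2857451875278633 perp 0.018142577422351047 along [-0.11552273 -0.11465879 -0.10845202  0.01271101]
y range [-0.0229008   0.02259002]
```

jog_arm([
  [0.002,0,0.0033,0,0],
  [0.004,0,0.0066,0,0],
  [0.006,0,0.0098,0,0],
  [0.008,0,0.013,0,0],
  [0.0092,0,0.0148,0,0],
], force=20)

```text
time: 9.4
ee_pos: [0.6099, -0.2513, 0.1123]
eef_rot: [3.141, 0.004, 0.201]
contact_force: [-17.6, 0.9, 18.8]
finger_gap: 0.344
grip_force: 20.0
```

jog_arm([
  [0,0,-0.002,0,0.06],
  [0,0,-0.002,0,0.06],
  [0,0,-0.002,0,0.06],
  [0,0,-0.002,0,0.06],
  [0,0,-0.002,0,0.06],
])

```text
time: 9.9
ee_pos: [0.6114, -0.2503, 0.1117]
eef_rot: [-3.141, 0.0, 0.201]
contact_force: [0.4, -0.1, -0.7]
finger_gap: 0.665
grip_force: 0.0
```

jog_arm([
  [0,0,-0.03,0,0.06],
  [0,0,-0.07,0,0.0],
  [-0.02,0,-0.09,0,0.0],
  [-0.05,0,-0.09,0,0.0],
  [-0.09,0,-0.09,0,0.0],
])

```text
time: 10.4
ee_pos: [0.5236, -0.2686, 0.2031]
eef_rot: [3.14, -0.002, 0.203]
contact_force: [-0.2, 0.0, -0.8]
finger_gap: 0.414
grip_force: 0.0
```

```bash
cat > seat.py <<'E'
from h import *
import sys
C=np.array([.6231,-.2072,0]);y=np.radians(11.49)
X=np.array([np.cos(y),np.sin(y),0]);Y=np.array([-np.sin(y),np.cos(y),0]);th=np.radians(35)
def loc(W):
    D=W-C; return np.dstack([D@X,D@Y,W[...,2]]) if W.ndim==3 else np.array([D@X,D@Y,W[2]])
def seat(n,fn=None):
    p,W=grab(n,fn); L=loc(W)
    bx=(L[...,0]-.03)*np.cos(th)+(L[...,2]-.05)*np.sin(th); bz=-(L[...,0]-.03)*np.sin(th)+(L[...,2]-.05)*np.cos(th)
    B=np.dstack([bx,L[...,1]+.04,bz])
    m=box(B,(-.02,-.013,.095),(.02,.013,.20)); P=B[m]
    print(n,len(P), "top z pct",np.round(np.percentile(P[:,2],[5,50,90,98]),4) if len(P)>10 else "")
    m=box(B,(-.04,-.03,.08),(.04,.03,.115)); P=B[m]; print("  sides",np.round(np.percentile(P[:,0],[2,98]),4),np.round(np.percentile(P[:,1],[2,98]),4)) if len(P)>10 else 0
    m=box(L,(-.06,.04,.095),(.06,.09,.15)); P=L[m]; print("  ball",len(P),np.round(np.median(P,0),4),P[:,2].max())
if __name__=="__main__":
    o=ctrl.get_obs();print(o["time"],o["ee_pos"],loc(o["ee_pos"]),o["contact_force"],o["finger_gap"])
    for n in("wrist","top","scene"): seat(n,sys.argv[1]+n)
E
python3 seat.py s1
```

```text
10.4 [ 0.52364659 -0.26857148  0.20307973] [-0.10968532 -0.04033075  0.20307973] [-0.23063415  0.00098306 -0.78815221] 0.41375652591650963
wrist 2935 top z pct [0.1001 0.1203 0.1212 0.1217]
  sides [0.018  0.0202] [-0.0141  0.0139]
  ball 1092 [-0.0213  0.0613  0.1229] 0.12785615545921147
top 197 top z pct [0.1037 0.1198 0.1222 0.1232]
  sides [-0.02    0.0212] [-0.0131  0.0158]
  ball 112 [-0.0232  0.0676  0.1223] 0.12940398085484095
scene 148 top z pct [0.0964 0.1079 0.1181 0.1204]
  sides [-0.0205  0.0228] [-0.015   0.0136]
  ball 132 [-0.0131  0.065   0.1181] 0.1271830423115062
```

View pics/s1wrist.png

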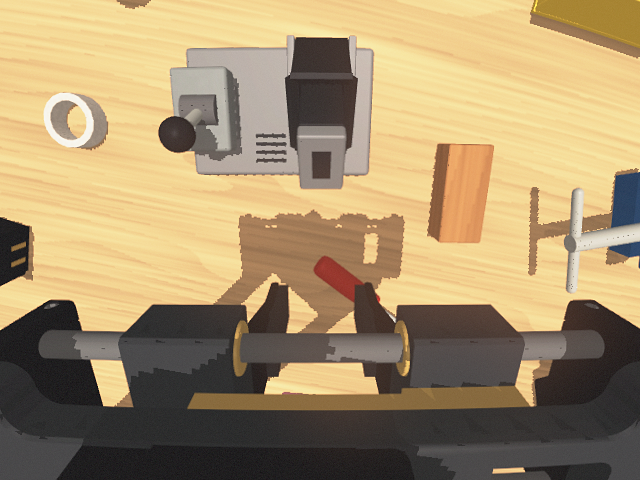

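jog_arm([
  [0.013,0,0.01,0,0],
  [0.027,0,0.022,0,0],
  [0.041,0,0.034,0,0],
  [0.0545,0,0.045,0,0],
  [0.0545,0,0.045,0,0],
])

```text
time: 11.05
ee_pos: [0.5776, -0.2562, 0.1547]
eef_rot: [-3.139, 0.001, 0.202]
contact_force: [0.1, 0.7, -0.3]
finger_gap: 0.007
grip_force: 0.0
```

jog_arm([
  [0.002,0,0.003,0,0],
  [0.0043,0,0.0061,0,0],
  [0.0057,0,0.0082,0,0],
])

```text
time: 11.35
ee_pos: [0.5824, -0.2566, 0.149]
eef_rot: [3.141, -0.001, 0.201]
contact_force: [-0.5, 0.2, 1.5]
finger_gap: 0.004
grip_force: 0.9
```

jog_arm([
  [0.0006,0,0.0008,0,0],
  [0.0012,0,0.0017,0,0],
])

```text
time: 11.55
ee_pos: [0.5831, -0.2569, 0.1485]
eef_rot: [3.14, 0.0, 0.201]
contact_force: [-5.5, -0.1, 10.1]
finger_gap: 0.008
grip_force: 6.0
```

jog_arm([
  [0.0008,0,0.0012,0,0],
  [0.0008,0,0.0012,0,0],
])

```text
time: 11.75
ee_pos: [0.5838, -0.2574, 0.1487]
eef_rot: [3.139, 0.0, 0.201]
contact_force: [-8.1, 0.0, 11.5]
finger_gap: 0.003
grip_force: 7.3
```

jog_arm([
  [-0.01,0,-0.02,0,0],
  [-0.03,0,-0.045,0,0],
  [-0.03,0,-0.045,0,0],
  [-0.03,0,-0.045,0,0],
])

```text
time: 12.15
ee_pos: [0.5551, -0.2624, 0.1917]
eef_rot: [3.14, -0.002, 0.2]
contact_force: [0.5, 0.4, 0.3]
finger_gap: 0.006
grip_force: 0.0
```

```bash
python3 seat.py s2
```

```text
12.15 [ 0.55505822 -0.2624      0.19166561] [-0.07767386 -0.04054005  0.19166561] [0.51808199 0.35077812 0.28070566] 0.00637137677430547
wrist 4066 top z pct [0.0999 0.1203 0.1908 0.1972]
  sides [0.0178 0.0201] [-0.0143  0.0136]
  ball 1120 [-0.0199  0.0613  0.1225] 0.12808640902945745
top 8 top z pct 
  sides [0.0107 0.0211] [-0.0071  0.0152]
  ball 112 [-0.0228  0.0677  0.1226] 0.12999341549801702
scene 327 top z pct [0.0974 0.1207 0.1944 0.199 ]
  sides [-0.0182  0.0227] [-0.0151  0.0138]
  ball 135 [-0.0127  0.0649  0.1179] 0.12820912285493477
```

jog_arm([
  [0.003,-0.03,0,0,0],
  [0.006,-0.07,0,0,0],
  [0.008,-0.1075,0.01,0,0],
  [0.008,-0.1075,0.05,0,0],
  [0.008,-0.1075,0.0865,0,0],
])

```text
time: 12.8
ee_pos: [0.5415, -0.1534, 0.1031]
eef_rot: [3.141, -0.001, 0.204]
contact_force: [-0.2, -0.6, -0.3]
finger_gap: 0.003
grip_force: 0.0
```

jog_arm([
  [0,0,0,0,0],
  [0.008,0,0,0,0],
  [0.016,0,0,0,0],
  [0.024,0,0,0,0],
])

```text
time: 13.2
ee_pos: [0.5671, -0.151, 0.1067]
eef_rot: [3.139, -0.003, 0.201]
contact_force: [-2.1, -0.9, 2.4]
finger_gap: 0.001
grip_force: 1.4
```

Run:
```python
from seat import *
o=ctrl.get_obs();print(o["time"],loc(o["ee_pos"]),o["contact_force"])
seat("top")
```

```text
13.2 [-0.04364926  0.06624338  0.10670734] [-2.11024426 -0.93842526  2.36048635]
top 0 top z pct 
  ball 1 [-0.0547  0.0596  0.1216] 0.12159533379048727
```

jog_arm([
  [0.007,0,0,0,0],
  [0.014,0,0,0,0],
  [0.021,0,0,0,0],
  [0.028,0,0,0,0],
  [0.035,0,0,0,0],
])

```text
time: 13.75
ee_pos: [0.5995, -0.143, 0.1042]
eef_rot: [-3.142, -0.0, 0.201]
contact_force: [-1.5, -0.7, 2.0]
finger_gap: 0.002
grip_force: 0.6
```

jog_arm([
  [0.005,0,0,0,0],
  [0.01,0,0,0,0],
  [0.013,0,0,0,0],
  [0.013,0,0,0,0],
])

```text
time: 14.15
ee_pos: [0.6119, -0.1403, 0.104]
eef_rot: [-3.141, 0.0, 0.201]
contact_force: [-0.3, -0.3, 0.5]
finger_gap: 0.007
grip_force: 0.1
```

Nearing the expected end; push gently to the stop.

jog_arm([
  [0.002,0,0,0,0],
  [0.004,0,0,0,0],
  [0.004,0,0,0,0],
])

```text
time: 14.45
ee_pos: [0.6147, -0.1399, 0.1039]
eef_rot: [-3.141, 0.002, 0.201]
contact_force: [-4.3, -1.2, 0.8]
finger_gap: 0.005
grip_force: 2.2
```

jog_arm([
  [0.002,0,0,0,0],
  [0.003,0,0,0,0],
  [0.003,0,0,0,0],
])

```text
time: 14.75
ee_pos: [0.6153, -0.1398, 0.1037]
eef_rot: [-3.14, 0.007, 0.201]
contact_force: [-13.5, -2.2, 5.2]
finger_gap: 0.005
grip_force: 6.8
```

jog_arm([
  [-0.015,0,0,0,0],
  [-0.05,0,0,0,0],
  [-0.08,0,-0.03,0,0],
  [-0.1,0,-0.08,0,0],
  [-0.12,0,-0.12,0,0],
])

```text
time: 15.25
ee_pos: [0.5004, -0.1631, 0.2258]
eef_rot: [3.141, -0.001, 0.201]
contact_force: [0.6, -1.3, 0.5]
finger_gap: 0.003
grip_force: 0.0
```

jog_arm([
  [0,0,0,0,0],
  [0,0,0,0,0],
])

```text
time: 15.45
ee_pos: [0.5022, -0.1638, 0.2267]
eef_rot: [3.138, -0.005, 0.2]
contact_force: [0.4, 0.0, -0.8]
finger_gap: 0.009
grip_force: 0.0
```

```bash
python3 seat.py s3
```

```text
15.45 [ 0.50217388 -0.16383629  0.22665121] [-0.10986478  0.06658279  0.22665121] [ 0.43963057  0.03035027 -0.81841779] 0.00882252515865174
wrist 2300 top z pct [0.0992 0.1201 0.1211 0.1216]
  sides [-0.0207  0.02  ] [-0.0133  0.0153]
  ball 1004 [0.0265 0.065  0.1194] 0.12466677795597197
top 0 top z pct 
  ball 114 [0.0255 0.0673 0.1184] 0.1259601905558971
scene 162 top z pct [0.0967 0.108  0.118  0.1205]
  sides [-0.0192  0.0225] [-0.015   0.0139]
  ball 128 [0.0367 0.0649 0.116 ] 0.1242273563810638
```

View pics/s3wrist.png

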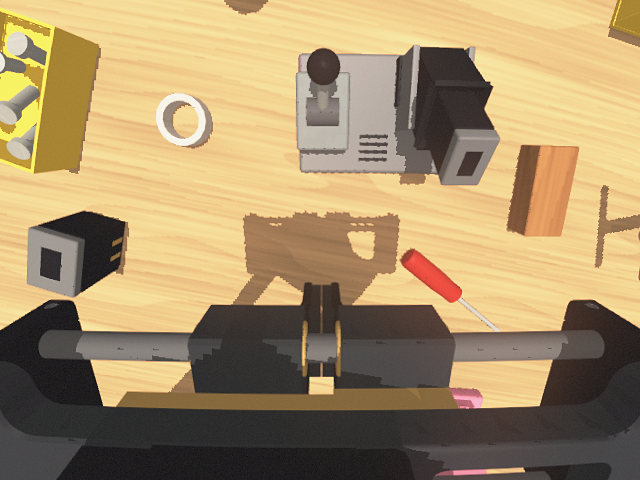

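The lever's ball at (323,66) leans to the far side. The pack, with its cap at (470,155), sits in the bay with its top 120 mm from the floor. Nothing else has moved.

```bash
python3 -c "
from cell import ctrl
print(ctrl.hand_in())"
```

```text
the job is handed in; nothing more can be done
None
```

The slim pack is fully home in the bay (its top measured 120 mm above the bay floor), the lever was pushed to its far end stop and stays there, the robot is clear of everything, and the job was handed in at about 16 s.

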